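# Cover the raw chicken: press the catch and slide the lid across

### The arm

A 6-joint arm with a two-finger parallel gripper is mounted at the origin on a cart in front of the work surface, level with it; the furniture and walls round the work are solid. World frame = base frame: x ahead of the robot, y to its left, z up, the work surface at z = 0. Lengths are in m, angles in rad, forces in N, time in s.
With the tool pointing down it reaches from about 0.35 to 0.975 m from the base axis. Payload 4.9 kg.
Tool frame: the origin (TCP) lies between the finger pads; the fingertips stand 22 mm ahead of it and the grasp point (between the pads) lies 3 mm ahead of it; z points along the fingers, y is the line along which they close (so a half turn about z gives the same grasp; the last joint's range is limited). The gripper opens to 85 mm and grips with 20 to 120 N. Pads are 22 mm wide; open, the fingers measure 114 mm over their backs; the gripper's body (76 mm by 85 mm) begins 54 mm behind the grasp point. The pads swing forward as they close: fully open they stand 13 mm farther back than shut.
Start: joints at [-1.412, 0.053, 1.613, -0, 1.476, -0.119], TCP at [0.171, -0.601, 0.253] pointing down, gripper open.
Joint ranges: [-3.01, 3.01], [-1.01, 2.22], [0.06, 2.58], [-1.02, 4.17], [0.09, 2.62], [-3.14, 3.14]. Speed limits (rad/s): [2.57, 2.57, 3.14, 3.14, 3.14, 3.14].

### API

Orientations are given as a unit quaternion [w, x, y, z].
In Python, from plant import state, grab_frame, get_calibration, job_done, recognise, regions_of gives the robot as it stands.
- The arm moves only by the tool apply_moves, never from a script. Its argument "targets" is a list of rows, each an object with "translation": the shift along the tool's x, y, z normalised to -1 to 1, where 1 is 100 mm, a list of three; "twist": the turn about the tool's z normalised to -1 to 1, where 1 is 0.1 rad; "hand": the opening, from 0 (shut) to 1 (fully open). A call has 1 to 8 rows; each row shifts and turns the commanded pose from where the row before left it, along the tool's axes as they then stand; what a row does not reach is not made up. A row lasts 1/10 s, in which the tool goes at most 50 mm and 8.59 degrees, less where a joint would pass 70% of its speed; a pose out of reach is approached as far as the arm can. A call with a number of a shift or a turn outside -1 to 1 is refused whole. A call with a gripper value outside its range is refused whole. The fingers move at their own pace and stop on an object; the grip force is fixed at half the most. Time passes only in rows, so rows that do not move let the fingers close. It gives the time, the measured TCP pose, the force, the opening and the grip force at its end, in the units of the state.
- state(): the state, without advancing time (a new reading comes with each control period).
- grab_frame(name): name is "side" or "top"; returns the picture (400x640x3 uint8, red, green, blue); there is no depth.
- get_calibration(name): a dict with "camera_matrix" (3x3 intrinsics, pixels), "pose" (4x4, takes a point from camera to world coordinates). Camera axes: x right, y up, looking along -z (the intrinsics and any distortion apply to the point x, -y, -z); pixel columns grow to the right and rows downward; lengths in m; the calibration is good to about 2 mm. A picture is of the moment at which its call begins. get_calibration takes no time and is no camera call.
- job_done(): hands the job in; it is judged then, once.
Trained networks look in the newest picture that a camera, given by its name, has taken for a name from the list of things; names that differ only in an ending like _2 or _b are one class to them, and where a whole thing is asked for, a point or a joint stands for the part that bears it (a point fixed in the world has none). Each returns a list of dicts, best first, with "score" (0 to 1); they miss things now and then, are a little off and sometimes report something else, mostly with a low value. They report only what shows in the picture. A call takes as long as a camera call.
- recognise(camera, query): "point" ([x, y, z] in m, in world coordinates, good to about 4 mm: the middle of the surface that is visible of it).
- regions_of(camera, query): "pixels" (400x640 bool, what is visible of it).
The state is a dict: "time": time; "joint_pos": joint angles; "joint_vel": joint speeds; "joint_efforts": joint torques, N m; "tool_pos": TCP position; "tool_rot": TCP orientation; "contact_force": force on the tool from outside, world axes, zero at the start; "ft_torque": the same for the moment, N m; "gripper_width": opening from 0.0 (shut) to 1.0 (fully open); "grasp_force": force on a finger pad.
Only numpy, scipy, OpenCV 4.12 (cv2) and the standard library are available. Lean on these libraries where they do the work, as an engineer would, in place of code of your own. Each camera call takes 0.05 s, during which the arm holds its last target. There are 200 camera calls.

### The job

The raw chicken in the topping station is uncovered, with the sliding lid parked over the empty pan next to it. Hold the red spring bar down with a fingertip and push the lid past the catch by its black tab, then on along its runners until it covers the chicken and the catch springs up again behind it. Only press and push: do not lift the lid out of its runners, and leave the things around the station alone.

Things in the scene. Friction and masses are not known exactly. Their poses are not given: they have to be found in the camera images.
- station: Fixed stainless frame, 406 mm long (its y), 136 deep (its x), holding two equal pans (176 x 108 mm, 65 deep) with centres at y = +100 and -100 mm. Origin: centre of its underside, on the worktop; z up, -x is its front, towards the robot. White runners (tops z = 75) carry the lid along y between guide walls (tops z = 80) and end stops (inner faces y = +197 and -197, tops z = 88).
- lid: Sliding lid: steel plate 125 (x) x 180 (y) x 4 mm, 0.7 kg, loose on the runners (1.5 mm play to each guide wall), slides at about 1.5 N. Origin: centre of the plate's underside, at z = 75 mm; axes along the station's. Starts over the empty pan, left or right, its centre 97 to 106 mm from the station's middle along y; against an end stop it is 107 mm from it.
- tab_l (a point): Middle of the black push tab at the +y end of the lid's front edge (108 mm above the worktop). Each tab is an upright plate 8 mm thick in y (lid y = 82 to 90), that overhangs the red bar in front: lid x = -46 to -90, 95 to 121 mm above the worktop. The lid is pushed by its leading tab, from between the two tabs.
- tab_r (a point): Middle of the like tab at the -y end of the lid's front edge (lid y = -82 to -90 mm).
- catch (a joint): Spring catch: 0 = up, locking the lid; 0.011 m = fully down (hard stop). 1 N starts it, about 2.5 N brings it fully down; it springs up when let go. From 0.009 on the lid clears its tongue. While the lid's plate lies over the tongue it keeps the catch at about 0.009 by itself; once the lid's centre is 95 mm or more past the station's middle, the catch springs up behind it.
- catch_top (a point): Middle of the ribbed top of the catch's red bar: 92 mm above the worktop when up, 81 when fully down. The bar is 114 mm long (along the station's y) and 20 wide (station x = -70 to -91 mm), and may be pressed anywhere along its length. With the bar down, nothing in front of the lid but the tabs and end walls is higher.
- tongue (a point): Top of the catch's steel tongue (moves with the bar): 10 mm wide, station y = -5 to +5 mm, x = -54 to -74. It stands in the front runner's line and blocks the lid's leading edge; its top is at z = 84 mm when up, 73 when fully down.
- chicken: Two pieces of raw chicken, about 140 x 75 mm together, 42 mm high, in the open pan (left or right). Origin: their middle, 13 mm above the worktop, within 7 mm of that pan's centre; its orientation means nothing.
- cup_soup: Bystander, to be left alone: clear cup of broth, 114 mm wide, 88 high. Origin: centre of its underside.
- squeeze_y: Bystander, to be left alone: tall squeeze bottle with yellow cap, 73 mm wide, 236 high. Origin: centre of its underside.
- spice_0: Bystander, to be left alone: spice jar with ochre cap, 42 mm wide, 106 high. Origin: centre of its underside.
- lemon: Bystander, to be left alone: lemon, 71 x 53 mm, lying, 51 high. Origin: centre of its underside.
- mill: Bystander, to be left alone: small salt mill, 44 mm wide, 90 high. Origin: centre of its underside.
- cup_salt: Bystander, to be left alone: clear cup of coarse salt, 106 mm wide, 118 high. Origin: centre of its underside.
- butter: Bystander, to be left alone: block of butter on paper, 50 x 75 mm, 26 high. Origin: centre of its underside.

How it is judged:
On the way, in this order (a step that is already met when the one before it is completed fails the run):
1. the catch is held down by the fingers while the lid is still on its own side (value of joint catch above 0.0085 m and contact force between the fingers and catch above 0.3 N and horizontal distance between lid and chicken above 0.184 m), for 0.1 s.
2. the lid has been slid past the catch and lies over it, in its runners (value of joint catch above 0.007 m and horizontal distance between lid and chicken below 0.165 m), for 0.1 s.
At the end, for the whole second after the job is handed in: The lid lies flat at rest on its runners over the pan with the chicken (centre within 18 mm of the chicken's origin), and the catch is up again behind it (less than 2 mm pressed) (horizontal distance between lid and chicken below 0.018 m and value of joint catch below 0.002 m and height (world z) of lid between 0.072 and 0.078 m and angle between lid's own z axis and vertical below 0.03 rad and linear speed of lid below 0.01 m/s); the robot touches nothing.
It fails at once if the lid is lifted (more than 7 mm) or tipped (more than 0.06 rad) out of its runners (height (world z) of lid above 0.082 m or angle between lid's own z axis and vertical above 0.06 rad).
It fails at once if a thing around the station is moved more than 25 mm (distance of any of cup_soup, squeeze_y, spice_0, lemon, mill, cup_salt, butter from where it was at the start of the episode above 0.025 m).
It also fails if it takes over 40 s, if anything falls off the work surface, if the arm or the gripper's body presses on something with over 40 N, if the wrist force passes 120 N, or if a joint passes its speed limit or range.

## Working session

There is one attempt and no reset: what is moved stays moved. The work goes in short steps, Python scripts to look and compute and a tool call to move; the robot and the scene stay as the last step left them, time stands still between calls to the robot, and variables do not carry over. Pictures are saved under pics/ and viewed, at most 10 in all, crops included, and the job is handed in when it is done.

Besides the shell and the picture viewer there is one more tool, called as name(argument=value, ...), one argument or row to a line, values as JSON. apply_moves: Moves the arm, as the interface text tells. Its arguments: {"type":"object","properties":{"targets":{"type":"array"}},"required":["targets"]}

```bash
mkdir -p pics; python3 - <<'E'
from plant import *
import cv2,numpy as np
for c in("top","side"):
    cv2.imwrite(f"pics/{c}0.png",grab_frame(c)[:,:,::-1])
    for q in("station","lid","tab_l","tab_r","catch_top","tongue","chicken","cup_soup","squeeze_y","spice_0","mill","cup_salt","lemon","butter"):
        r=recognise(c,q)
        print(c,q,[(np.round(d["point"],3).tolist(),round(d["score"],2)) for d in r[:2]])
s=state();print(s["time"],s["tool_pos"],s["tool_rot"],s["gripper_width"])
E
```

```text
top station [([0.537, 0.012, 0.068], 0.88)]
top lid [([0.56, 0.17, 0.084], 0.81)]
top tab_l [([0.56, 0.171, 0.08], 0.96)]
top tab_r [([0.56, 0.171, 0.08], 0.96)]
top catch_top [([0.472, 0.078, 0.091], 0.55), ([0.644, 0.435, 0.163], 0.33)]
top tongue [([0.47, 0.079, 0.094], 0.78)]
top chicken [([0.541, -0.027, 0.044], 0.78), ([0.521, 0.498, 0.045], 0.4)]
top cup_soup [([0.523, 0.499, 0.044], 0.65)]
top squeeze_y [([0.644, 0.43, 0.164], 0.71), ([0.542, -0.027, 0.044], 0.38)]
top spice_0 []
top mill [([0.568, -0.329, 0.066], 0.78), ([0.545, -0.028, 0.047], 0.43)]
top cup_salt [([0.556, -0.479, 0.058], 0.77)]
top lemon [([0.487, -0.295, 0.042], 0.72), ([0.478, -0.375, 0.023], 0.6)]
top butter [([0.475, -0.374, 0.027], 0.59)]
side station [([0.56, 0.265, 0.066], 0.7)]
side lid [([0.552, 0.169, 0.078], 0.78)]
side tab_l [([0.552, 0.169, 0.078], 0.68), ([0.52, 0.517, 0.062], 0.35)]
side tab_r [([0.552, 0.169, 0.078], 0.68), ([0.52, 0.517, 0.062], 0.35)]
side catch_top [([0.483, -0.289, 0.037], 0.61)]
side tongue [([0.477, 0.112, 0.092], 0.57)]
side chicken [([0.537, -0.039, 0.046], 0.64)]
side cup_soup [([0.518, 0.516, 0.058], 0.93)]
side squeeze_y [([0.649, 0.482, 0.126], 0.88)]
side spice_0 [([0.609, 0.518, 0.065], 0.63), ([0.539, -0.041, 0.046], 0.57)]
side mill [([0.574, -0.323, 0.049], 0.71)]
side cup_salt [([0.55, -0.43, 0.086], 0.95)]
side lemon []
side butter [([0.455, -0.376, 0.021], 0.46)]
1.5 [ 0.17137853 -0.60102054  0.25329699] [-1.94387630e-06  9.90372291e-01  1.38429495e-01  9.20491792e-06] 1.0001602267983507
```

View pics/top0.png

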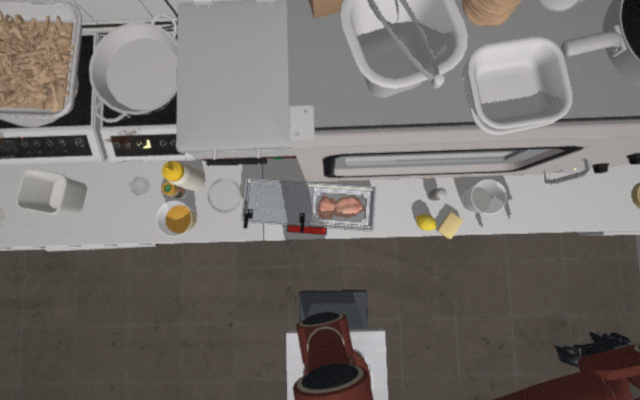

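View pics/side0.png

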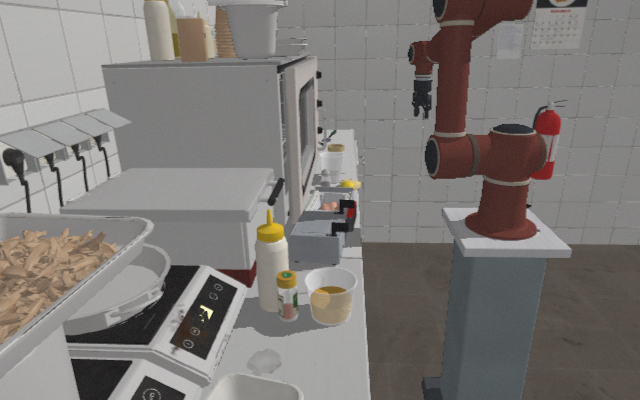

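The top picture shows the lid at the left (+y) with tabs near (247,218) and (302,220). The red bar runs (288,229)–(325,230), and the chicken is at the right near (340,207). Next I measure the bar and tabs precisely.

```bash
cat > h.py <<'E'
import numpy as np
from plant import *
def ray(c,u,v,z):
    k=get_calibration(c);K=np.array(k["camera_matrix"]);T=np.array(k["pose"])
    d=np.linalg.solve(K,[u,v,1.]);d=T[:3,:3]@[d[0],-d[1],-d[2]]
    return T[:3,3]+d*(z-T[2,3])/d[2]
E
python3 - <<'E'
from h import *
import cv2
im=grab_frame("top");print(get_calibration("top").keys(),np.round(get_calibration("top")["pose"],3).tolist())
a=im.astype(int);m=(a[...,0]>110)&(a[...,1]<60)&(a[...,2]<60)
m[:215]=0;m[245:]=0;m[:,:270]=0;m[:,345:]=0
v,u=np.nonzero(m);print(len(u),u.min(),u.max(),v.min(),v.max())
r=cv2.minAreaRect(np.c_[u,v].astype(np.float32));print(r)
P=np.array([ray("top",x,y,.092)for x,y in cv2.boxPoints(r)]);print(np.round(P,4),P.mean(0))
P=np.array([ray("top",x,y,.092)for x,y in zip(u,v)]);print("mean",P.mean(0),"yaw",np.polyfit(P[:,1],P[:,0],1)[0])
k=(a.max(2)<45);k[:205]=0;k[235:]=0;k[:,:240]=0;k[:,310:]=0
n,l,st,ce=cv2.connectedComponentsWithStats(k.astype(np.uint8))
for i in range(1,n):
    if st[i,4]>8: print(st[i],ce[i],ray("top",*ce[i],.115))
cv2.imwrite("pics/crop1.png",cv2.resize(im[165:250,230:385],None,fx=5,fy=5,interpolation=2)[:,:,::-1])
E
```

```text
dict_keys(['camera_matrix', 'pose']) [[-0.028, 0.995, -0.101, 0.446], [-0.999, -0.03, -0.026, 0.01], [-0.029, 0.1, 0.995, 1.252], [0.0, 0.0, 0.0, 1.0]]
151 289 325 226 233
((306.9344787597656, 229.61380004882812), (36.114044189453125, 5.226260185241699), 3.3664605617523193)
[[0.4706 0.1317 0.092 ]
 [0.4864 0.1305 0.092 ]
 [0.4768 0.0205 0.092 ]
 [0.461  0.0219 0.092 ]] [0.47371107 0.07615229 0.092     ]
mean [0.47339443 0.0725648  0.092     ] yaw 0.09085213111803235
[245 213   7  14  50] [247.16 217.52] [0.5145983 0.2541589 0.115    ]
[300 214   4  18  50] [301.72 221.98] [0.49640097 0.08983825 0.115     ]
```

View pics/crop1.png

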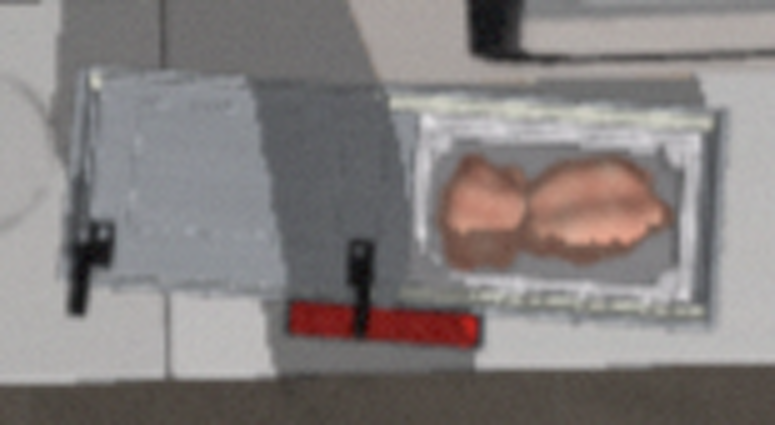

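The crop shows the red bar from (287.4,228.1) to (326,230.9) in full-picture pixels. The leading tab is near (302,220), crossing the bar, and the chicken is to the right. The station is yawed by about -0.1 rad. Next I work out the frame and the targets.

```bash
python3 - <<'E'
from h import *
c=lambda x,y:((x+.5)/5-.5+230,(y+.5)/5-.5+165)
L=ray("top",*c(288,317.5),.09);R=ray("top",*c(481,331.5),.09)
print(L,R,np.linalg.norm(L-R)); 
def sl(a,b,z):
    A=ray("top",*c(*a),z);B=ray("top",*c(*b),z);print("yaw",-(A-B)[0]/(A-B)[1],A,B)
sl((288,302),(482,315),.092);sl((288,334),(481,348),.092);sl((390,100),(714,122),.078);sl((105,73),(714,118),.08)
yaw=-.095;ex=np.array([np.cos(yaw),np.sin(yaw)]);ey=np.array([-ex[1],ex[0]])
O=((L+R)/2)[:2]+.0805*ex;print("O",O)
def st(p):d=np.array(p)[:2]-O;return np.round([d@ex,d@ey],4)
print("tabs(top at 121) trailing, leading",st(ray("top",*c(78,305),.121)),st(ray("top",*c(360,325),.121)),"chick",st([.541,-.027]),"lid",st([.56,.17]))
print("stops R",st(ray("top",*c(722,215),.088)),"L",st(ray("top",*c(80,180),.088)))
for y in(.042,-.19):print(y,O-.0805*ex+y*ey)
from scipy.spatial.transform import Rotation as Ro
s=state();q=s["tool_rot"];print(np.round(Ro.from_quat([q[1],q[2],q[3],q[0]]).as_matrix(),3))
E
```

```text
[0.48008464 0.13654194 0.09      ] [0.46819848 0.0186659  0.09      ] 0.11847380816933735
yaw -0.0956057709706726 [0.48948574 0.13613888 0.092     ] [0.47816642 0.01774303 0.092     ]
yaw -0.10052330478994505 [0.46997169 0.13652243 0.092     ] [0.45815298 0.01895061 0.092     ]
yaw -0.10045793273332307 [0.61420808 0.07128388 0.078     ] [ 0.59401089 -0.12976731  0.078     ]
yaw -0.10663980589536497 [0.63671195 0.24972878 0.08      ] [ 0.59625682 -0.12963363  0.08      ]
O [0.55427858 0.06996792]
tabs(top at 121) trailing, leading [-0.0817  0.1821] [-0.0824  0.0126] chick [-0.004  -0.0978] lid [-0.0038  0.1001]
stops R [ 1.000e-04 -2.019e-01] L [-0.0039  0.1949]
0.042 [0.47812556 0.11941454]
-0.19 [ 0.4561187  -0.11153935]
[[ 0.962  0.274 -0.   ]
 [ 0.274 -0.962 -0.   ]
 [-0.     0.    -1.   ]]
```

apply_moves(
  targets=[
    {"translation": [0, 0, 0], "twist": 0.945, "hand": 0},
    {"translation": [0, 0, 0], "twist": 0.945, "hand": 0},
    {"translation": [0, 0, 0], "twist": 0.945, "hand": 0},
    {"translation": [0, 0, 0], "twist": 0.945, "hand": 0},
    {"translation": [0.13, -0.416, 0], "twist": 0, "hand": 0},
    {"translation": [0.13, -0.416, 0], "twist": 0, "hand": 0},
    {"translation": [0.13, -0.416, 0], "twist": 0, "hand": 0},
    {"translation": [0.13, -0.416, 0], "twist": 0, "hand": 0},
  ],
)

```text
time: 2.35
tool_pos: [0.2402, -0.4392, 0.2532]
tool_rot: [-0.0, 0.999, -0.05, 0.0]
contact_force: [0.3, 0.1, -0.5]
gripper_width: 0.004
grasp_force: 0.0
```

apply_moves(
  targets=[
    {"translation": [0.13, -0.416, 0], "twist": 0, "hand": 0},
    {"translation": [0.13, -0.416, 0], "twist": 0, "hand": 0},
    {"translation": [0.13, -0.416, 0], "twist": 0, "hand": 0},
    {"translation": [0.13, -0.416, 0], "twist": 0, "hand": 0},
    {"translation": [0.13, -0.416, 0], "twist": 0, "hand": 0},
    {"translation": [0.13, -0.416, 0], "twist": 0, "hand": 0},
    {"translation": [0.13, -0.416, 0], "twist": 0, "hand": 0},
    {"translation": [0, 0, 0], "twist": 0, "hand": 0},
  ],
)

```text
time: 3.15
tool_pos: [0.3607, -0.1562, 0.2536]
tool_rot: [-0.0, 0.999, -0.046, 0.001]
contact_force: [-0.1, -1.4, 0.1]
gripper_width: -0.003
grasp_force: 0.0
```

apply_moves(
  targets=[
    {"translation": [0.13, -0.41, 0], "twist": 0, "hand": 0},
    {"translation": [0.13, -0.41, 0], "twist": 0, "hand": 0},
    {"translation": [0.13, -0.41, 0], "twist": 0, "hand": 0},
    {"translation": [0.13, -0.41, 0], "twist": 0, "hand": 0},
    {"translation": [0.13, -0.41, 0], "twist": 0, "hand": 0},
    {"translation": [0.13, -0.41, 0], "twist": 0, "hand": 0},
    {"translation": [0, 0, 0], "twist": 0, "hand": 0},
    {"translation": [0, 0, 0], "twist": 0, "hand": 0},
  ],
)

```text
time: 3.95
tool_pos: [0.4618, 0.0768, 0.2531]
tool_rot: [0.0, 0.999, -0.049, -0.0]
contact_force: [-0.0, -0.4, -0.3]
gripper_width: -0.003
grasp_force: 0.0
```

apply_moves(
  targets=[
    {"translation": [0.06, -0.22, 0], "twist": 0, "hand": 0},
    {"translation": [0.06, -0.23, 0], "twist": 0, "hand": 0},
    {"translation": [0, 0, 0.3], "twist": 0, "hand": 0},
    {"translation": [0, 0, 0.3], "twist": 0, "hand": 0},
    {"translation": [0, 0, 0.3], "twist": 0, "hand": 0},
    {"translation": [0, 0, 0.21], "twist": 0, "hand": 0},
    {"translation": [0, 0, 0], "twist": 0, "hand": 0},
    {"translation": [0, 0, 0], "twist": 0, "hand": 0},
  ],
)

```text
time: 4.75
tool_pos: [0.4783, 0.1192, 0.1427]
tool_rot: [0.0, 0.999, -0.051, 0.0]
contact_force: [0.2, 0.4, -0.5]
gripper_width: -0.006
grasp_force: 0.0
```

```bash
python3 - <<'E'
from h import *
import cv2
a=grab_frame("top")[165:255,230:385];b=grab_frame("side")[170:280,270:400]
a=cv2.resize(a,(775,450),interpolation=2);b=cv2.resize(b,(780,660),interpolation=2)
b=b[:600]
cv2.imwrite("pics/t2.png",a[:,:,::-1]);cv2.imwrite("pics/s2.png",b[:,:,::-1])
E
```

```text
(no output)
```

View pics/t2.png

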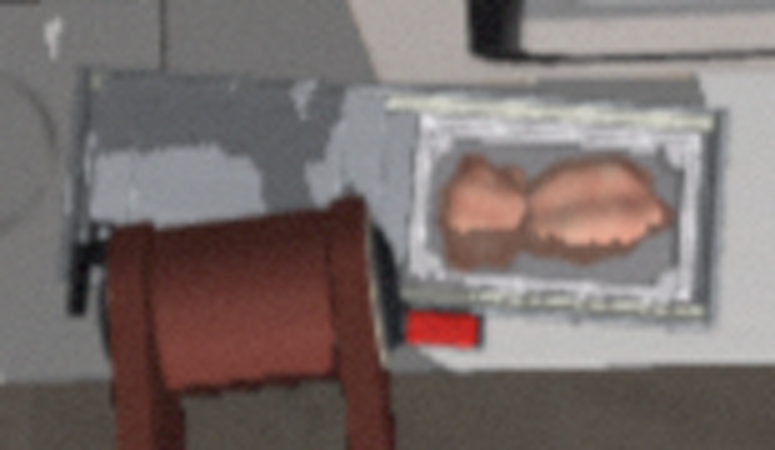

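View pics/s2.png

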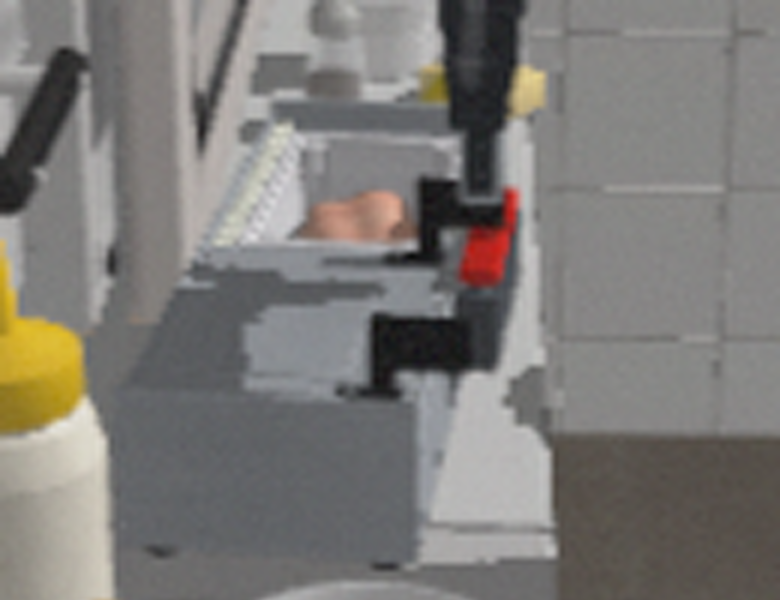

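In the side crop the closed fingertip (485,200) stands above the red bar (490,240), behind the leading tab and clear of it. I descend now.

apply_moves(
  targets=[
    {"translation": [0, 0, 0.13], "twist": 0, "hand": 0},
    {"translation": [0, 0, 0.1], "twist": 0, "hand": 0},
    {"translation": [0, 0, 0.05], "twist": 0, "hand": 0},
    {"translation": [0, 0, 0.05], "twist": 0, "hand": 0},
    {"translation": [0, 0, 0], "twist": 0, "hand": 0},
  ],
)

```text
time: 5.35
tool_pos: [0.4776, 0.1205, 0.1085]
tool_rot: [0.0, 0.999, -0.05, -0.001]
contact_force: [-1.4, -0.3, 2.4]
gripper_width: 0.001
grasp_force: 0.8
```

apply_moves(
  targets=[
    {"translation": [0, 0, 0.04], "twist": 0, "hand": 0},
    {"translation": [0, 0, 0.03], "twist": 0, "hand": 0},
    {"translation": [0, 0, 0], "twist": 0, "hand": 0},
    {"translation": [0, 0, 0], "twist": 0, "hand": 0},
  ],
)

```text
time: 5.75
tool_pos: [0.4785, 0.1207, 0.103]
tool_rot: [-0.0, 0.999, -0.05, 0.0]
contact_force: [-2.0, 0.1, 5.4]
gripper_width: -0.002
grasp_force: 2.5
```

apply_moves(
  targets=[
    {"translation": [0, 0.06, 0.003], "twist": 0, "hand": 0},
    {"translation": [0, 0.06, 0], "twist": 0, "hand": 0},
    {"translation": [0, 0.06, 0], "twist": 0, "hand": 0},
    {"translation": [0, 0.06, 0], "twist": 0, "hand": 0},
    {"translation": [0, 0, 0], "twist": 0, "hand": 0},
  ],
)

```text
time: 6.25
tool_pos: [0.477, 0.0964, 0.103]
tool_rot: [-0.0, 0.999, -0.05, 0.002]
contact_force: [3.2, 2.0, 5.3]
gripper_width: 0.002
grasp_force: 2.5
```

apply_moves(
  targets=[
    {"translation": [0, 0.08, 0], "twist": 0, "hand": 0},
    {"translation": [0, 0.08, 0], "twist": 0, "hand": 0},
    {"translation": [0, 0.08, 0], "twist": 0, "hand": 0},
    {"translation": [0, 0.08, 0], "twist": 0, "hand": 0},
    {"translation": [0, 0, 0], "twist": 0, "hand": 0},
  ],
)

```text
time: 6.75
tool_pos: [0.4736, 0.0643, 0.1031]
tool_rot: [0.0, 0.999, -0.05, 0.001]
contact_force: [1.0, 0.8, 6.1]
gripper_width: 0.0
grasp_force: 2.9
```

```bash
python3 - <<'E'
from h import *
import cv2
b=grab_frame("side")[170:270,270:400]
cv2.imwrite("pics/s3.png",cv2.resize(b,(780,600),interpolation=2)[:,:,::-1])
print(recognise("side","lid"),state()["contact_force"])
E
```

```text
[{'point': [0.5517, 0.1401, 0.0799], 'score': 0.89}] [1.29902437 0.39972822 6.54819795]
```

View pics/s3.png

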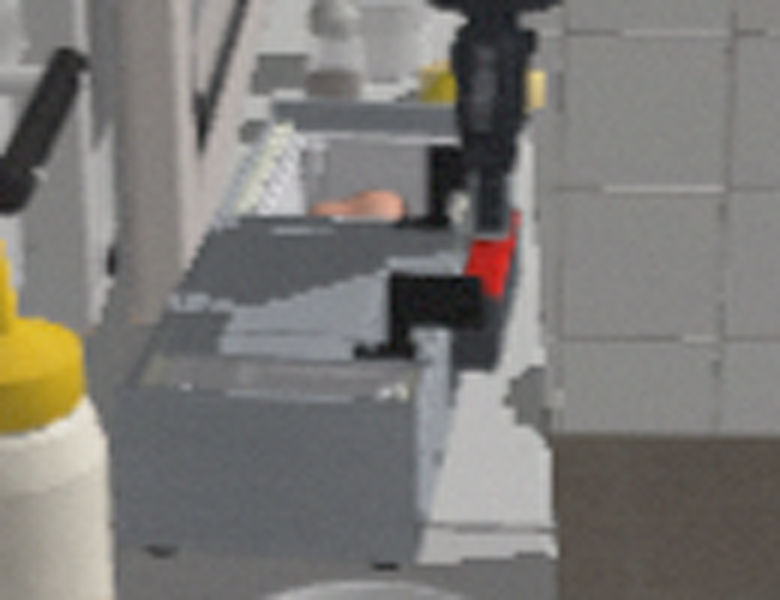

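The lid has slid about 30–40 mm, lies flat and is over the tongue; the trailing tab is at (440,300) in the crop. I keep pushing, then raise the finger off the bar.

apply_moves(
  targets=[
    {"translation": [0, 0.08, 0], "twist": 0, "hand": 0},
    {"translation": [0, 0.08, 0], "twist": 0, "hand": 0},
    {"translation": [0, 0.08, 0], "twist": 0, "hand": 0},
    {"translation": [0, 0, 0], "twist": 0, "hand": 0},
    {"translation": [0, 0, 0], "twist": 0, "hand": 0},
    {"translation": [0, 0, -0.1], "twist": 0, "hand": 0},
    {"translation": [0, 0, -0.07], "twist": 0, "hand": 0},
    {"translation": [0, 0, 0], "twist": 0, "hand": 0},
  ],
)

```text
time: 7.65
tool_pos: [0.4704, 0.0408, 0.1198]
tool_rot: [0.0, 0.999, -0.05, 0.001]
contact_force: [0.6, 0.3, 0.0]
gripper_width: 0.002
grasp_force: 0.0
```

```bash
python3 - <<'E'
from h import *
for c in("side","top"):
    grab_frame(c);print([(d["point"],d["score"]) for d in recognise(c,"lid")])
print(state()["contact_force"])
E
```

```text
[([0.5464, 0.1209, 0.081], 0.87)]
[([0.57, 0.1118, 0.0854], 0.98), ([0.6106, 0.4897, 0.1026], 0.45)]
[-0.31639316 -0.55063196 -0.88572002]
```

apply_moves(
  targets=[
    {"translation": [0, 0.12, 0], "twist": 0, "hand": 0},
    {"translation": [0, 0.15, 0], "twist": 0, "hand": 0},
    {"translation": [0, 0.15, 0], "twist": 0, "hand": 0},
    {"translation": [0, 0.15, 0], "twist": 0, "hand": 0},
    {"translation": [0, 0.15, 0], "twist": 0, "hand": 0},
    {"translation": [0, 0.15, 0], "twist": 0, "hand": 0},
    {"translation": [0, 0.13, 0], "twist": 0, "hand": 0},
    {"translation": [0, 0.05, 0], "twist": 0, "hand": 0},
  ],
)

```text
time: 8.65
tool_pos: [0.4593, -0.0645, 0.1187]
tool_rot: [-0.0, 0.999, -0.051, -0.0]
contact_force: [0.9, 3.0, -1.3]
gripper_width: 0.003
grasp_force: 1.4
```

apply_moves(
  targets=[
    {"translation": [0, 0.05, 0], "twist": 0, "hand": 0},
    {"translation": [0, 0.05, 0], "twist": 0, "hand": 0},
    {"translation": [0, 0, 0], "twist": 0, "hand": 0},
  ],
)

```text
time: 8.95
tool_pos: [0.4585, -0.0741, 0.119]
tool_rot: [0.001, 0.999, -0.05, -0.0]
contact_force: [-0.3, -0.2, -0.1]
gripper_width: -0.001
grasp_force: 0.0
```

```bash
python3 - <<'E'
from h import *
import cv2
for c in("side","top"):
    a=grab_frame(c);print([(d["point"],d["score"]) for d in recognise(c,"lid")])
print(state()["contact_force"])
cv2.imwrite("pics/t4.png",cv2.resize(a[165:255,230:385],(775,450),interpolation=2)[:,:,::-1])
E
```

```text
[([0.5347, 0.0123, 0.0825], 0.77), ([0.4721, 0.096, 0.0821], 0.36)]
[([0.5533, 0.0034, 0.082], 0.57)]
[-0.0078502  -0.74499877 -1.21617776]
```

View pics/t4.png

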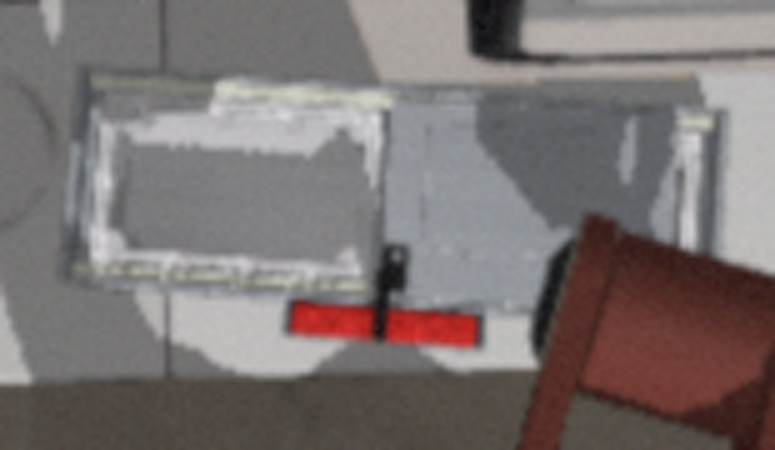

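The lid is nearly home: the trailing tab at (380,320) in the crop corresponds to a lid centre about 85 mm past the middle. It needs about 18 mm more, and even at the end stop it stays within tolerance.

apply_moves(
  targets=[
    {"translation": [0, 0.05, 0], "twist": 0, "hand": 0},
    {"translation": [0, 0.05, 0], "twist": 0, "hand": 0},
    {"translation": [0, 0.05, 0], "twist": 0, "hand": 0},
    {"translation": [0, 0.03, 0], "twist": 0, "hand": 0},
    {"translation": [0, 0, 0], "twist": 0, "hand": 0},
    {"translation": [0, 0, 0], "twist": 0, "hand": 0},
  ],
)

```text
time: 9.75
tool_pos: [0.4565, -0.092, 0.1189]
tool_rot: [0.001, 0.999, -0.05, -0.0]
contact_force: [-0.5, -0.1, -0.6]
gripper_width: -0.0
grasp_force: 0.0
```

apply_moves(
  targets=[
    {"translation": [0, -0.1, 0], "twist": 0, "hand": 0},
    {"translation": [0, -0.1, -0.1], "twist": 0, "hand": 0},
    {"translation": [0, 0, -0.3], "twist": 0, "hand": 0},
    {"translation": [0, 0, -0.3], "twist": 0, "hand": 0},
    {"translation": [0, 0, -0.4], "twist": 0, "hand": 0},
    {"translation": [-0.4, 0, 0], "twist": 0, "hand": 0},
    {"translation": [-0.4, 0, 0], "twist": 0, "hand": 0},
    {"translation": [0, 0, 0], "twist": 0, "hand": 0},
  ],
)

```text
time: 10.55
tool_pos: [0.3764, -0.0622, 0.2294]
tool_rot: [0.0, 0.999, -0.05, 0.001]
contact_force: [1.0, 0.0, 0.3]
gripper_width: -0.002
grasp_force: 0.0
```

```bash
python3 - <<'E'
from h import *
import cv2
b=grab_frame("side");a=grab_frame("top")
A=cv2.resize(a[165:250,230:385],(620,340),interpolation=2);B=cv2.resize(b[180:245,270:400],(620,260)[:2],interpolation=2)
cv2.imwrite("pics/f.png",np.vstack([A,B])[:,:,::-1])
print(recognise("top","lid")[:1])
E
```

```text
[{'point': [0.5591, -0.4766, 0.0588], 'score': 0.75}]
```

View pics/f.png

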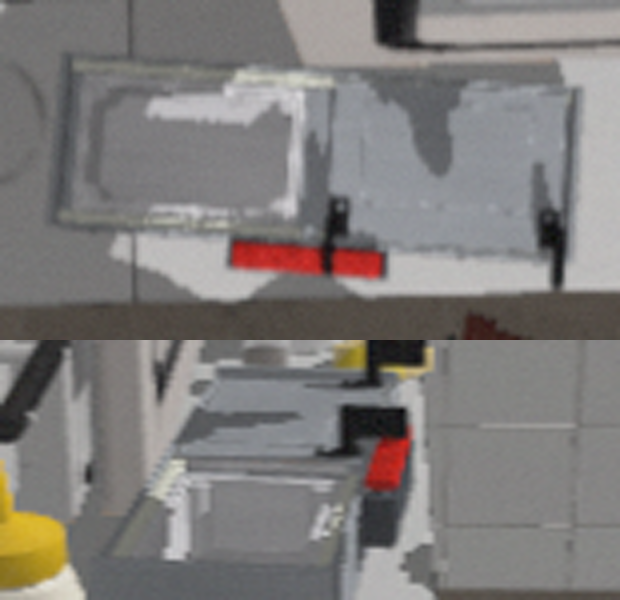

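The lid now covers the chicken pan. The trailing tab (328,255) and leading tab (557,265) are in the upper panel, and the bar's near end is back at its original row in the lower one. I check this with numbers.

```bash
python3 - <<'E'
from h import *
import cv2
def red(a,h):
    a=a.astype(int);m=(a[...,0]>110)&(a[...,1]<70)&(a[...,2]<70);m[:195]=0;m[225:]=0;m[:,:335]=0;m[:,365:]=0
    v,u=np.nonzero(m);return len(v),v.max(),np.sort(v)[-10:].mean(),u.min()
print("init",red(cv2.imread("pics/side0.png")[:,:,::-1],0),"now",red(grab_frame("side"),0))
k=get_calibration("side");K=np.array(k["camera_matrix"]);T=np.array(k["pose"])
for z in(.092,.083):
    p=T[:3,:3].T@(np.array([.480,.134,z])-T[:3,3]);p=K@[p[0],-p[1],-p[2]];print(z,p[:2]/p[2])
ex=np.array([.995,-.0998]);ey=np.array([.0998,.995]);O=np.array([.4741,.0776])+.0805*ex
for u,v,s in((328,258,-.086),(557,270,.086)):
    d=ray("top",(u+.5)/4-.5+230,(v+.5)/4-.5+165,.121)[:2]-O;print("lid y",d@ey+s)
E
```

```text
init (48, np.int64(216), np.float64(215.6), np.int64(347)) now (87, np.int64(216), np.float64(215.7), np.int64(347))
0.092 [348.94198534 213.60124953]
0.083 [348.93401458 216.45095712]
lid y -0.10309597757863581
lid y -0.1008667042397971
```

```bash
python3 -c "
from plant import *
print(job_done())"
```

```text
the job is handed in; nothing more can be done
None
```

The job is handed in, with no verdict returned: the lid covers the chicken, its centre about 102 mm past the station's middle, the catch is up again behind it, and the arm is clear of everything.

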